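Check a palm switch with a plug-in tester

TASK

Check the palm switch with the green head: take the red plug-in tester out of its black rest and plug it fully home, upright, into the orange terminal block of the green switch's own box, and let go of it. Then, with the tester in place, press the green palm plunger right down to its stop, keep it there for two seconds, and let it spring all the way back up. Do not press the blue switch, and leave the two screwdrivers and the blue bin where they are.

Things in the scene. Friction and masses are not known exactly. Their poses are not given: they have to be found in the camera images.
- tester: Cordless plug-in tester, 126 mm long, 50 to 90 g, upright in the rest, tip down. Origin at the probe tip, z up the tester. Steel probe 8 mm in diameter up to a flat shoulder at 36 mm, its point tapered over 7 mm to 3 mm wide; then black collar 23 mm in diameter to 50 mm, red grip 24 mm in diameter to 114 mm, clear end 18 mm in diameter to 126 mm. Only the shoulder stops it when plugged in.
- tester_grip (a point): Point on the tester's axis in its red grip, 90 mm above the probe tip: a good place to grip it.
- rest: Fixed black block 60 x 60 x 40 mm high with a vertical hole, 12 mm wide, at its centre. Origin at the centre of its underside. The tester's shoulder sits on its top face, so the tester's tip starts 4 mm above the table and its grip point 94 mm above.
- green_station: Fixed box of the green palm switch, 200 (own x) x 100 x 50 mm high. Origin at the centre of its underside. Its -x end (70 mm) is an orange terminal block with one round socket; the rest is grey and carries the palm plunger, 115 mm from the socket. The blue station is alike but for its head; the two may have changed places.
- green_socket (a point): Centre of the mouth of the green station's socket, in the flat top of the orange block, 50 mm above the table, at (-65, 0, 50) mm in the station's frame. Vertical hole 11 mm wide, 44 mm deep, with a 3 mm chamfer. Fully home, the tester's shoulder sits on the block's top and its tip is 36 mm below this point.
- green_head (a point): Centre of the top of the green mushroom head (60 mm in diameter, 20 mm high, gently domed), at (50, 0, 98) mm in the station's frame when up; it moves down with the plunger to 80 mm at the stop.
- green_plunger (a joint): How far the green plunger is pressed: 0 up, 0.018 m at its stop. A spring pushes it back: about 5 N at the start of the stroke, 11 N just before the stop.
- blue_station: Fixed box of the blue palm switch, same shape as the green one. Not to be used.
- blue_head (a point): Centre of the top of the blue mushroom head, 98 mm above the table.
- blue_plunger (a joint): How far the blue plunger is pressed: 0 up, 0.018 m at its stop. To be left up.
- screwdriver: Loose screwdriver with a blue handle, 200 mm long, lying on the table. To be left alone.
- red_driver: Loose small screwdriver with a red handle, 150 mm long, lying on the table. To be left alone.
- bin: Loose blue open bin, 120 x 160 x 50 mm high. Origin at the centre of its underside. To be left alone.
Things that resemble listed ones, but are neither listed nor needed, are in the scene too. Leave any purple or turquoise look-alike of the green_station alone.

How it is judged:
On the way, in this order (a step that is already met when the one before it is completed fails the run):
1. the tester is fully home in the green station's socket, upright and let go (z of tester in the frame of green_socket below -0.0325 m and horizontal distance between tester and green_socket below 0.005 m and angle between tester's own z axis and vertical below 0.08 rad and contact force between the fingers and tester below 0.2 N), for 0.2 s.
2. with the tester in place, the green plunger is held at its stop (value of joint green_plunger above 0.0155 m and z of tester in the frame of green_socket below -0.0325 m and horizontal distance between tester and green_socket below 0.005 m), for 1.5 s.
At the end, for the whole second after the job is handed in: Tester at rest, upright (0.08 rad), in the green station's socket: tip 32.5 mm or more below the mouth, within 5 mm of its axis. Green plunger was held pressed over 15.5 mm for 1.5 s with the tester in, and is back up (2 mm). Blue plunger up, screwdrivers and bin within 30 mm of their places (z of tester in the frame of green_socket below -0.0325 m and horizontal distance between tester and green_socket below 0.005 m and angle between tester's own z axis and vertical below 0.08 rad and linear speed of tester below 0.01 m/s and value of joint each of green_plunger, blue_plunger below 0.002 m); the robot touches nothing.
It fails at once if the blue plunger is pressed (more than 5 mm) (value of joint blue_plunger above 0.005 m).
It fails at once if a screwdriver or the bin is moved by more than 30 mm (distance of any of screwdriver, red_driver, bin from where it was at the start of the episode above 0.03 m).
It also fails if it takes over 54 s, if anything falls off the work surface, if the arm or the gripper's body presses on something with over 40 N, if the wrist force passes 120 N, or if a joint passes its speed limit or range.

ROBOT

A 6-joint arm with a two-finger parallel gripper is mounted at the origin on the work surface. World frame = base frame: x ahead of the robot, y to its left, z up, the work surface at z = 0. Lengths are in m, angles in rad, forces in N, time in s.
With the tool pointing down it reaches from about 0.3 to 0.95 m from the base axis. Payload 3.1 kg.
Tool frame: the origin (TCP) lies between the finger pads; the fingertips stand 25 mm ahead of it and the grasp point (between the pads) lies 6 mm ahead of it (nose_length is the distance from the TCP to the fingertips, in m); y points along the fingers, z is the direction in which the jaws open and shut, and the axes are right-handed (so a half turn about y gives the same grasp; the last joint's range is limited). The gripper opens to 85 mm and grips with 20 to 120 N. Pads are 22 mm wide; open, the fingers measure 114 mm over their backs; the gripper's body (76 mm by 85 mm) begins 54 mm behind the grasp point. The pads swing forward as they close: fully open they stand 13 mm farther back than shut.
Start: joints at [-0.07, 0.308, 1.634, -0, 1.2, -0.07], TCP at [0.625, -0, 0.256] pointing down, gripper open.
Joint ranges: [-3.06, 3.06], [-0.79, 1.96], [0.05, 2.63], [-1.19, 4.34], [0.05, 2.64], [-2.94, 2.94]. Speed limits (rad/s): [2.79, 2.79, 3.14, 3.14, 3.14, 3.14].

INTERFACE

Orientations are given as a unit quaternion [x, y, z, w].
In Python, from workcell import reach, line_to, goto_joints, move_gripper, sleep, inverse_kinematics, get_obs, camera, PlanningError, hand_in, trace, nose_length gives the robot as it stands. The module is installed in compiled form; this text tells all that it offers. Calls block until the motion is done:
- reach(position, orientation): joint-space move of the TCP to a pose.
- line_to(position, rotation=None, vel=0.15, f_stop=None): straight line of the TCP; rotation=None keeps the orientation; vel is the mean speed in m/s. With f_stop (N) it stops when the force on the tool has changed by that much, and returns True; else False.
- goto_joints(angles): joint-space move.
- move_gripper(opening, f_grip=None): opening from 0.0 (shut) to 1.0 (fully open); f_grip is the grip in N (None keeps the last); returns when the fingers have stopped.
- sleep(seconds).
- inverse_kinematics(position, orientation): joint angles nearest the present ones, or None.
- get_obs(): the state.
- camera(name): name is "scene" or "side" or "wrist"; returns a dict with "image" (400x640x3 uint8, blue, green, red), "fovy" (degrees; the focal length in pixels is half the picture's height over the tangent of half this angle, whatever the lens; pixels are square), "cx", "cy" (the principal point, pixels), "extrinsics" (4x4, takes a point from camera to world coordinates). Camera axes: x right, y up, looking along -z (the intrinsics and any distortion apply to the point x, -y, -z); pixel columns grow to the right and rows downward; lengths in m; the calibration is good to about 2 mm. The wrist camera is an equidistant fisheye: a pixel r from the principal point sees the ray r / f radians off the axis. A picture is of the moment at which its call begins. There is no depth.
A pose or a line that the arm cannot do raises PlanningError and nothing moves.
- hand_in(): hands the job in, once; it reports no verdict.
Trained networks look in a picture, given as the dict that the camera call returned (one of the last four; its "shot" number tells which), for a name from the list of things; names that differ only in an ending like _2 or _b are one class to them, and where a whole thing is asked for, a point or a joint stands for the part that bears it (a point fixed in the world has none). Each returns a list of dicts, best first, with "p" (0 to 1); they miss things now and then, are a little off and sometimes report something else, mostly with a low value. They report only what shows in the picture. A call takes as long as a camera call. They do not tell look-alikes from the thing itself.
- trace(picture, query): "region" (400x640 bool, what is visible of it) and "point" ([column, row] in pixels, amid what is visible of it).
The state is a dict: "clock": time; "joints": joint angles; "qd": joint speeds; "joint_torque": joint torques, N m; "tcp_pos": TCP position; "eef_rot": TCP orientation; "contact_force": force on the tool from outside, world axes, zero at the start; "torque": the same for the moment, N m; "opening": opening from 0.0 (shut) to 1.0 (fully open).
Only numpy, scipy, OpenCV 4.12 (cv2) and the standard library are available. Lean on these libraries where they do the work, as an engineer would, in place of code of your own. Each camera call takes 0.05 s, during which the arm holds its last target. There are 200 camera calls.

## Working session

There is one attempt and no reset: what is moved stays moved. The work goes in short steps, each a Python script; the robot and the scene stay as the last script left them, time stands still between calls to the robot, and variables do not carry over. Pictures are saved under pics/ and viewed, about 8 in all and at most 12, crops included, and the job is handed in when it is done.

```bash
mkdir -p pics
cat > h.py <<'E'
import numpy as np, cv2
from workcell import *
def ray(c,px):
    u=(px[0]-c["cx"]);v=(px[1]-c["cy"]);f=200/np.tan(np.radians(c["fovy"]/2))
    if c.get("name")=="wrist":
        r=np.hypot(u,v);t=r/f;d=np.array([np.sin(t)*u/max(r,1e-9),-np.sin(t)*v/max(r,1e-9),-np.cos(t)])
    else: d=np.array([u/f,-v/f,-1])
    E=np.array(c["extrinsics"]);return E[:3,3],E[:3,:3]@d
def onz(c,px,z):
    o,d=ray(c,px);return o+d*(z-o[2])/d[2]
def proj(c,p):
    E=np.array(c["extrinsics"]);q=E[:3,:3].T@(np.array(p)-E[:3,3]);x,y,z=q[0],-q[1],-q[2]
    f=200/np.tan(np.radians(c["fovy"]/2))
    if c.get("name")=="wrist":
        r=np.hypot(x,y);t=np.arctan2(r,z);k=f*t/max(r,1e-9)
    else:k=f/z
    return np.array([c["cx"]+k*x,c["cy"]+k*y])
def cam(n):
    c=camera(n);c["name"]=n;return c
E
python3 - <<'E'
from h import *
ims=[]
for n in ("scene","side","wrist"):
    c=cam(n);cv2.imwrite(f"pics/{n}0.png",c["image"]);ims.append(c["image"])
    print(n,[k for k in c],c["fovy"],c["cx"],c["cy"],np.round(c["extrinsics"],3).tolist())
    for q in ("tester","rest","green_station","green_head","green_socket","blue_station","screwdriver","red_driver","bin"):
        try:
            for d in trace(c,q)[:4]: print(q,round(d["p"],2),np.round(d["point"]),int(d["region"].sum()))
        except Exception as e: print(q,repr(e))
o=get_obs();print(o, nose_length)
E
```

```text
scene ['image', 'fovy', 'cx', 'cy', 'extrinsics', 'shot', 'name'] 44.92029712771224 305.7970208515449 201.20575462812778 [[-0.719, -0.365, 0.591, 1.318], [0.695, -0.407, 0.593, 0.738], [0.024, 0.837, 0.546, 0.814], [0.0, 0.0, 0.0, 1.0]]
tester 0.81 [319. 218.] 279
rest 0.67 [318. 240.] 524
rest 0.35 [264. 188.] 256
green_station 0.81 [209. 246.] 3338
green_station 0.77 [313. 163.] 1489
green_station 0.75 [264. 308.] 502
green_station 0.67 [272. 200.] 2403
green_head 0.83 [191. 232.] 369
green_head 0.76 [354. 197.] 313
green_head 0.58 [301. 158.] 96
green_head 0.51 [258. 189.] 277
green_socket 0.89 [270. 202.] 2309
green_socket 0.78 [361. 208.] 2320
green_socket 0.77 [210. 245.] 3249
green_socket 0.74 [311. 166.] 1483
blue_station 0.97 [381. 265.] 3316
blue_station 0.75 [317. 218.] 212
screwdriver 0.78 [265. 309.] 557
screwdriver 0.32 [273. 201.] 2439
red_driver 0.92 [446. 312.] 388
bin 0.58 [221. 171.] 1627
bin 0.5 [320. 218.] 261
side ['image', 'fovy', 'cx', 'cy', 'extrinsics', 'shot', 'name'] 49.39726010632554 325.102919934605 200.09711894659992 [[0.954, 0.201, -0.224, 0.236], [-0.
[... 1563 characters left out ...]
lock': 1.5, 'joints': array([-6.96920220e-02,  3.08140920e-01,  1.63378582e+00, -1.89710859e-05,
        1.19968527e+00, -6.96810682e-02]), 'qd': array([ 5.94268381e-04,  4.39098614e-04, -7.88245389e-05,  5.95198845e-04,
       -1.66292513e-03,  2.78355183e-04]), 'joint_torque': array([-2.85411061e-04, -4.15273297e+01, -2.77076125e+01,  3.71099631e-06,
        7.66532357e-04, -1.94500799e-06]), 'tcp_pos': array([ 6.25014693e-01, -2.85228001e-05,  2.56253274e-01]), 'eef_rot': array([ 0.50000819, -0.50000208,  0.49999995, -0.49998977]), 'contact_force': array([ 0.87973996, -0.36917421, -0.12334254]), 'torque': array([-0.03280491, -0.04391535,  0.03200678]), 'opening': 0.9989176125577054} 0.025
```

View pics/scene0.png

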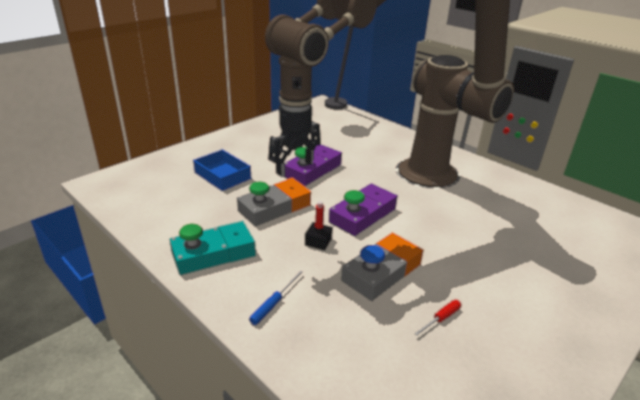

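View pics/side0.png

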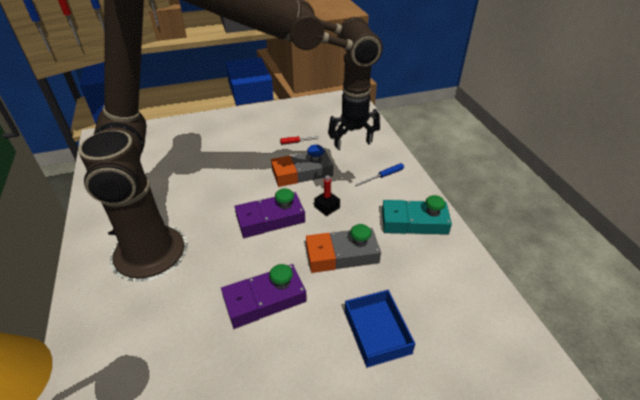

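Side view: orange/grey boxes are the blue-head station (302,167) and the green-head station (342,250). The purple (270,213; 263,295) and teal (416,215) green-headed boxes are look-alikes. The one meant is the orange/grey box with a green head, at scene (274,200). I'll compute positions and confirm it in a wrist crop.

Run:
```python
from h import *
S=cam("scene");D=cam("side");W=cam("wrist")
print("head scene",onz(S,(259,189),.09),"side",onz(D,(361,234),.09))
for c,n in((S,"s"),(D,"d"),(W,"w")):
    hsv=cv2.cvtColor(c["image"],cv2.COLOR_BGR2HSV)
    m=cv2.inRange(hsv,(6,170,90),(18,255,255))
    N,l,st,ce=cv2.connectedComponentsWithStats(m)
    for i in range(1,N):
        if st[i,4]>150: print(n,"orange",st[i],ce[i].round(),onz(c,ce[i],.045).round(3))
for c,p in((S,(319,218)),(D,(328,188)),(W,(242,159))): print("tester",onz(c,p,.09).round(3))
for c,p in((S,(318,240)),(D,(331,207)),(W,(265,145))): print("rest",onz(c,p,.03).round(3))
print("drv",onz(S,(265,309),.01),onz(D,(392,170),.01),"red",onz(S,(446,312),.01), "bin",onz(D,(380,329),.02),"bluehead",onz(D,(316,150),.09),"teal",onz(D,(434,203),.09),"purp",onz(D,(284,197),.09))
im=cv2.resize(W["image"],(800,500));cv2.imwrite("pics/w1.png",im)
```

```text
head scene [ 0.5892346  -0.18236347  0.09      ] side [ 0.58321062 -0.19663373  0.09      ]
s orange [276 178  34  33 591] [295. 193.] [ 0.477 -0.152  0.045]
s orange [378 234  44  40 751] [403. 250.] [0.461 0.231 0.045]
d orange [272 156  26  30 551] [285. 170.] [0.458 0.197 0.045]
d orange [306 233  30  39 909] [320. 252.] [ 0.468 -0.189  0.045]
w orange [ 144    0   56   37 1728] [170.  16.] [0.458 0.19  0.045]
w orange [220 297  10  32 186] [225. 314.] [ 0.498 -0.193  0.045]
tester [0.564 0.033 0.09 ]
tester [0.555 0.016 0.09 ]
tester [0.553 0.026 0.09 ]
rest [0.576 0.043 0.03 ]
rest [ 0.558 -0.008  0.03 ]
rest [0.565 0.032 0.03 ]
drv [0.8264689  0.12434048 0.01      ] [0.83143691 0.1295419  0.01      ] red [0.53054845 0.40972895 0.01      ] bin [ 0.54080348 -0.44841986  0.02      ] bluehead [0.57711912 0.219008   0.09      ] teal [ 0.83734659 -0.14336427  0.09      ] purp [0.41523266 0.01634976 0.09      ]
```

View pics/w1.png

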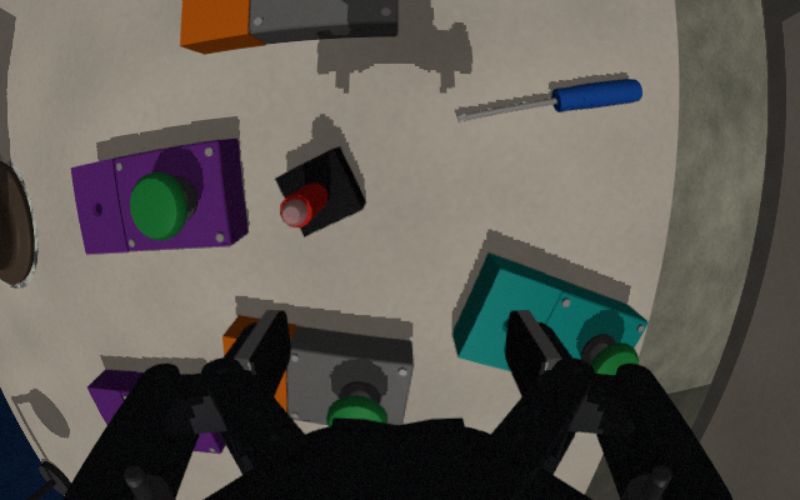

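Wrist picture (800x500): the orange/grey box with green head is at about (330,370), the tester in its black rest at (300,205), teal at (550,320), purple at (160,200). Next come closer looks at the socket and tester.

```bash
cat >> h.py <<'E'
from scipy.optimize import minimize
Q=[.5,-.5,.5,-.5]
def circ(x,y,z,r): 
    a=np.linspace(0,2*np.pi,40);return np.c_[x+r*np.cos(a),y+r*np.sin(a),0*a+z]
def fit(c,mask,rings,x0):
    """fit x,y of stacked vertical-axis rings [(z,r)] to mask by IoU of silhouettes"""
    M=cv2.resize(mask.astype(np.uint8),None,fx=4,fy=4,interpolation=cv2.INTER_NEAREST)>0
    def cost(p):
        im=np.zeros(M.shape,np.uint8)
        for (za,ra),(zb,rb) in zip(rings[:-1],rings[1:]):
            P=np.array([proj(c,q) for q in np.r_[circ(*p,za,ra),circ(*p,zb,rb)]])
            cv2.fillConvexPoly(im,cv2.convexHull(((P+.5)*4).astype(np.int32)),1)
        return -(M&(im>0)).sum()/(M|(im>0)).sum()
    r=minimize(cost,x0,method="Nelder-Mead",options=dict(initial_simplex=np.array(x0)+np.array([[0,0],[.008,0],[0,.008]]),xatol=1e-4))
    return r.x,-r.fun
E
python3 - <<'E'
from h import *
reach([.49,-.19,.256],Q)
c=cam("wrist");cv2.imwrite("pics/w2.png",c["image"]);np.save("c2.npy",c,allow_pickle=True)
hsv=cv2.cvtColor(c["image"],cv2.COLOR_BGR2HSV)
m=cv2.inRange(hsv,(6,170,90),(18,255,255))
n,l,st,ce=cv2.connectedComponentsWithStats(m)
for i in range(1,n):
    if st[i,4]>200: print("orange",st[i],ce[i],onz(c,ce[i],.05).round(3))
g=cv2.inRange(hsv,(45,120,40),(75,255,255));n,l,st,ce=cv2.connectedComponentsWithStats(g)
for i in range(1,n):
    if st[i,4]>200: print("green",st[i],ce[i],onz(c,ce[i],.09).round(3))
reach([.556,.022,.256],Q)
c=cam("wrist");cv2.imwrite("pics/w3.png",c["image"]);np.save("c3.npy",c,allow_pickle=True)
t=[d for d in trace(c,"tester")];print([(d["p"],d["point"],d["region"].sum()) for d in t])
print(fit(c,t[0]["region"],[(.04,11.5e-3),(.054,.0115),(.054,.012),(.118,.012),(.118,.009),(.13,.009)],[.556,.022]))
a,b=cv2.imread("pics/w2.png")[:,100:500],c["image"][:,100:500]
cv2.imwrite("pics/v4.png",np.hstack([a,b])); print(get_obs()["clock"])
E
```

```text
orange [ 264  112   75   98 5888] [299.8469769  159.73879076] [ 0.472 -0.172  0.05 ]
green [ 578  130   31   45 1014] [593.74654832 152.69033531] [ 0.842 -0.142  0.09 ]
green [ 385  155   57   59 2590] [413.1988417  184.51235521] [ 0.584 -0.188  0.09 ]
green [ 157  226   49   49 1721] [180.31319001 248.94305636] [ 0.34  -0.261  0.09 ]
[(0.78, [317.8, 186.8], np.int64(895)), (0.31, [300.2, 306.5], np.int64(9145))]
(array([0.55486298, 0.02363952]), np.float64(0.9174211776793167))
3.6167
```

View pics/v4.png

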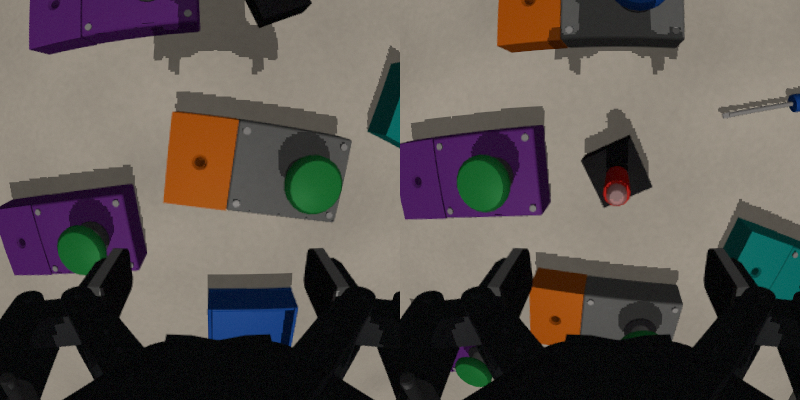

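Picture: left half, the green station with orange block and socket hole at (300,162) in the full frame and green head at (413,185). Right half, the tester in its rest at (316,187). Identity is confirmed, since the box is orange/grey with a green head.

Run:
```python
from h import *
c=np.load("c2.npy",allow_pickle=True).item()
im=c["image"];g=im[:,:,2].astype(int)[140:185,275:325]
m=(g<110).astype(np.uint8);n,l,st,ce=cv2.connectedComponentsWithStats(m)
for i in range(1,n): print("hole",st[i],ce[i]+[275,140],onz(c,ce[i]+[275,140],.05).round(4))
hsv=cv2.cvtColor(im,cv2.COLOR_BGR2HSV)
G=cv2.inRange(hsv,(45,120,40),(75,255,255));n,l,st,ce=cv2.connectedComponentsWithStats(G)
k=l[184,413];print("head",fit(c,l==k,[(.08,.03),(.092,.03)],[.584,-.188]))
t=[.5549,.0236]
move_gripper(1.0,60)
line_to([*t,.16],Q,vel=.15)
print("stop",line_to([*t,.100],vel=.08,f_stop=8))
move_gripper(0.0,60);o=get_obs();print(o["opening"],o["contact_force"],o["tcp_pos"])
line_to([*t,.206],vel=.1)
o=get_obs();print(o["opening"],o["contact_force"],o["tcp_pos"],o["clock"])
c=cam("wrist");np.save("c5.npy",c,allow_pickle=True);s=cam("side");np.save("s5.npy",s)
cv2.imwrite("pics/v5.png",np.hstack([c["image"][100:400,150:500],cv2.resize(s["image"][60:260,200:500],(450,300))]))
```

```text
hole [ 19  17  13  12 114] [299.95614035 162.59649123] [ 0.472  -0.1749  0.05  ]
head (array([ 0.58669832, -0.1899846 ]), np.float64(0.9028446866485014))
stop False
0.2645081853795307 [-0.46138541 -0.84165452  2.27768942] [0.55513194 0.02359814 0.10040679]
0.26214507377634433 [-0.14251529  0.78655378 -0.27255328] [0.55420449 0.02362341 0.20507675] 7.325
```

View pics/v5.png

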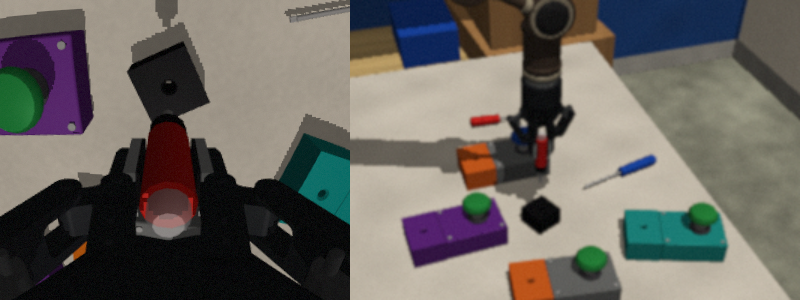

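The tester is in the jaws and clear of the rest (empty rest hole at full-frame wrist (319,187)), and it looks upright. I'll check tilt and calibration numerically, then move over the socket and insert under a force guard.

Run:
```python
from h import *
c=np.load("c5.npy",allow_pickle=True).item()
print("rest hole",onz(c,(319,187),.04), "proj shoulder centre",proj(c,(.5542,.0236,.145)),"rim far",proj(c,(.5542,.0236+.0115,.145)),"top",proj(c,(.5542,.0236,.235)))
s=[.472,-.1749]
line_to([*s,.206],vel=.15)
o=get_obs();print(o["tcp_pos"],o["opening"])
c=cam("wrist");d=cam("side");e=cam("scene");tz=o["tcp_pos"][2]-.0964
for k in(c,d,e):
    print("proj tip,socket",proj(k,(*o["tcp_pos"][:2],tz)).round(1),proj(k,(*s,.05)).round(1))
A=c["image"][100:300,200:420]
u,v=proj(d,(*s,.09)).astype(int);B=d["image"][v-60:v+60,u-50:u+50]
u,v=proj(e,(*s,.09)).astype(int);C=e["image"][v-60:v+60,u-50:u+50]
cv2.imwrite("pics/v6.png",np.hstack([cv2.resize(x,(266,400),interpolation=cv2.INTER_CUBIC) for x in (A,B,C)]))
print(o["clock"])
```

```text
rest hole [0.55491061 0.02246828 0.04      ] proj shoulder centre [318.38649432 228.73460375] rim far [318.42057354 211.32283075] top [318.6650237  323.25417049]
[ 0.47218741 -0.17436881  0.20596885] 0.26677813255014704
proj tip,socket [318.1 209.6] [317.7 188.9]
proj tip,socket [320.4 232.3] [320.5 247. ]
proj tip,socket [291.4 170.5] [291.1 187.6]
9.0083
```

View pics/v6.png

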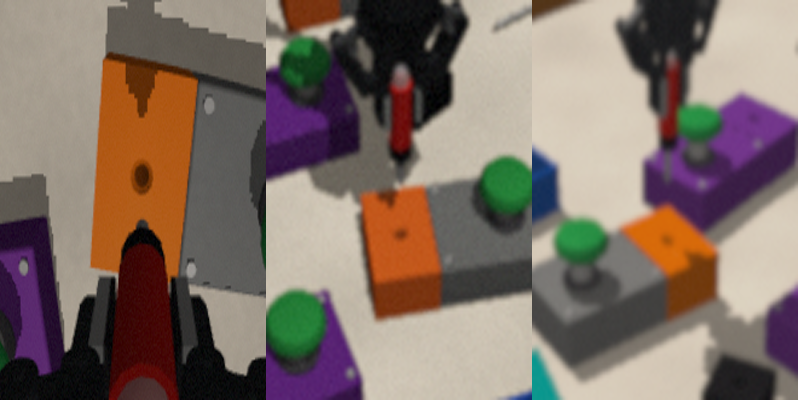

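All three views agree: the hole is at wrist (317.5,188) against the predicted (317.7,188.9), and the tip is directly above it. Inserting now.

Run:
```python
from h import *
s=[.472,-.1745]
line_to([*s,.155],vel=.12)
def st(t):
    o=get_obs();print(t,o["tcp_pos"].round(4),o["contact_force"].round(1),o["opening"].__round__(3),round(o["clock"],2))
st("above")
print("stop",line_to([*s,.107],vel=.03,f_stop=12)); st("down")
```

```text
above [ 0.4722 -0.1745  0.155 ] [ 0.3  0.4 -0. ] 0.266 9.73
stop True
down [ 0.4719 -0.1745  0.1104] [-0.4  1.   4.9] 0.264 11.09
```

It stopped at z=0.1104, which is the expected home height (0.1104). Releasing and checking.

Run:
```python
from h import *
move_gripper(1.0)
line_to([.472,-.1745,.256],vel=.12)
line_to([.50,-.17,.256],vel=.12)
c=cam("wrist");e=cam("side");o=get_obs();print(o["opening"],o["clock"])
t=trace(c,"tester");print([(d["p"],d["point"],d["region"].sum()) for d in t])
r=t[0]["region"]
print(fit(c,r,[(.05,.0115),(.064,.0115),(.064,.012),(.128,.012),(.128,.009),(.14,.009)],[.472,-.1745]))
u,v=proj(e,(.52,-.18,.07)).astype(int)
cv2.imwrite("pics/v7.png",np.hstack([c["image"][50:300,150:500],cv2.resize(e["image"][v-60:v+65,u-80:u+80],(320,250),interpolation=cv2.INTER_CUBIC)]))
```

```text
1.002738635437757 13.5833
[(0.59, [286.3, 195.0], np.int64(1027))]
(array([ 0.47160266, -0.17451526]), np.float64(0.909025069637883))
```

View pics/v7.png

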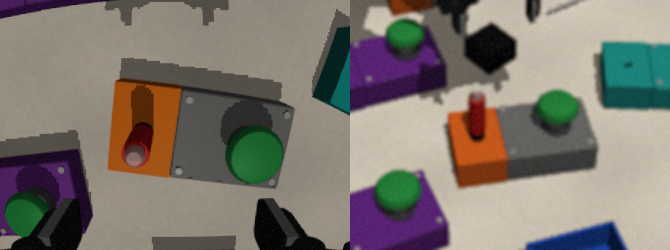

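The tester stands upright and home in the orange block (wrist crop (137,145)), fitted within 1 mm of the socket, and released. Next, press the green head at (0.587,-0.190).

Run:
```python
from h import *
h=[.5867,-.19]
def st(t):
    o=get_obs();print(t,o["tcp_pos"].round(4),o["contact_force"].round(1),round(o["clock"],2))
move_gripper(0.0)
line_to([*h,.16],vel=.12)
line_to([*h,.132],vel=.06);st("above")
print(line_to([*h,.1085],vel=.03,f_stop=30)); st("near")
print(line_to([*h,.102],vel=.01,f_stop=20)); st("stop")
for i in range(4): sleep(.55);st("hold")
```

```text
above [ 0.5865 -0.1899  0.1315] [-0.1  0.6  1.3] 16.26
False
near [ 0.5873 -0.1902  0.11  ] [-1.5  1.4  9.1] 17.19
False
stop [ 0.5874 -0.1903  0.105 ] [-5.1  1.7 15.3] 17.99
hold [ 0.5874 -0.1902  0.105 ] [-4.4  1.  15.3] 18.54
hold [ 0.5874 -0.1902  0.105 ] [-5.6  1.8 14.9] 19.09
hold [ 0.5874 -0.1902  0.105 ] [-5.3  2.1 15.8] 19.64
hold [ 0.5874 -0.1902  0.105 ] [-5.5  2.  15.8] 20.19
```

It bottomed at TCP z=0.105 (fingertips at 0.080, the stop height) with 15 N, above the 11 N spring, and was held 2.2 s. Releasing.

Run:
```python
from h import *
line_to([.5867,-.19,.16],vel=.06)
line_to([.5,-.19,.256],vel=.12)
sleep(.3);c=cam("wrist");e=cam("side");o=get_obs();print(o["contact_force"],o["clock"])
t=trace(c,"tester");print([(d["p"],d["point"],d["region"].sum()) for d in t])
print(fit(c,t[0]["region"],[(.05,.0115),(.064,.0115),(.064,.012),(.128,.012),(.128,.009),(.14,.009)],[.472,-.1745]))
hsv=cv2.cvtColor(c["image"],cv2.COLOR_BGR2HSV)
G=cv2.inRange(hsv,(45,120,40),(75,255,255));n,l,st,ce=cv2.connectedComponentsWithStats(G)
u,v=proj(c,(.5867,-.19,.09)).astype(int)
for dz in(0,-.018): print("head",dz,fit(c,l==l[v,u],[(.08+dz,.03),(.092+dz,.03)],[.5867,-.19]))
cv2.imwrite("pics/v8.png",np.hstack([c["image"][50:300,150:500],e["image"][100:350,200:480]]))
```

```text
[0.00910437 0.54193039 0.42161675] 22.9333
[(0.81, [284.4, 173.8], np.int64(1017))]
(array([ 0.47156618, -0.17568989]), np.float64(0.9629718538078377))
head 0 (array([ 0.58662019, -0.18990901]), np.float64(0.9063803524304077))
head -0.018 (array([ 0.59105736, -0.19390773]), np.float64(0.9574270741548022))
```

View pics/v8.png

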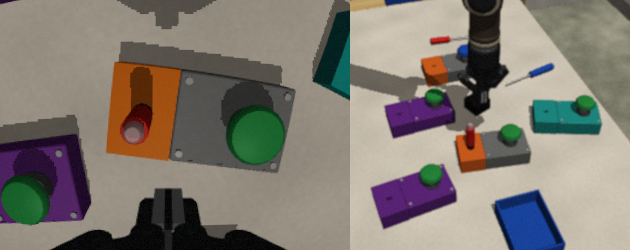

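The tester is still home, and the head fit is the same as before pressing: (0.5866,-0.1899), overlap 0.906, against (0.5867,-0.1900), 0.903. So the plunger is back up, and nothing else has visibly moved. Handing in.

```bash
python3 -c "
from h import *
print(hand_in())"
```

```text
the job is handed in; nothing more can be done
None
```

The tester is plugged into the green switch's orange terminal block, and the plunger has been pressed, held and released. I handed the job in at about 23 s on the robot's clock; the hand-in gives no verdict.

- **Plugging in:** Insertion stopped at TCP z = 0.1104 m, exactly the expected home height. After release the tester's fitted position was about 1 mm from the measured socket, and it looked upright.
- **Press:** The plunger was held for at least 2.2 s with the fingertips at 80 mm, the stop height. The force was about 15 N, above the 11 N spring force.
- **Last look:** The tester was still home. The green head was fitted at the same place and with the same overlap as before pressing, so I took it to be up.
- **Check that disagreed:** A comparison model of the head pressed down overlapped slightly better (0.96 against 0.91). It placed the head 6 mm off its known centre, and the unpressed picture gave 0.90 for the "up" model too, so I put this down to the simplified head shape.
- **Left alone:** The arm went nowhere near the blue switch, the screwdrivers or the bin. They looked unmoved in the last side picture, but I did not measure their positions.

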